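Set the microscope's filter selector to blue

TASK

Put the blue filter into the microscope's light: gently push the lever of the filter selector with your fingertips along its gate, out of the middle slot, through the crossway and fully home into the slot marked by the blue tab. Only push the lever, never grip it or force it, do not take it into any other coloured slot, leave the things standing around where they are, and finish clear of the lever.

Things in the scene. Friction and masses are not known exactly. Their poses are not given: they have to be found in the camera images.
- selector: Filter selector: white box 180 x 180 mm, 74 mm high, fixed to the table, a grey slotted gate plate on it. Origin: centre of its underside, on the table; z up, x towards the side with the black round light port (60 mm across, standing out 45 mm); it may be turned by up to 0.4 rad. White tabs (no filter) mark the middle slot's ends, coloured tabs the outer slots' ends; which colour is where changes.
- gate (a point): Centre of the gate, at the plate's top, 82 mm above the table; axes as the selector's. Three parallel slots along x (y = -25, 0, +25 mm at the plate) are joined only by one crossway along y at x = 0. All are 13 mm wide, the lever's steel stem is 8 mm thick; the tips of the walls between the slots are rounded. Walls keep the lever in its slot except at the crossway; a hard stop at each end.
- pivot (a point): The point, hidden inside the box 12 mm above the table on the selector's axis, about which the lever tilts in both directions; axes as the selector's.
- knob (a point): Centre of the lever's black ball knob, 34 mm across, 145 mm from the pivot: 157 mm above the table when upright, 139 mm when home in an outer slot. In the selector's frame (mm): x = 0 in the crossway (5 off is still free to cross), y = +-54 pushed fully sideways; home in an outer slot x = +-51, y = +-44 to 51. Moving it takes 2 to 4 N; it stays where left. It starts in the middle slot, x 17 to 50.
- lever (a joint): Tilt of the lever along the slots, rad: 0 in the crossway, positive when the knob leans to the selector's +x, hard stops at +-0.36 (fully home). Height: the knob rises as the lever comes upright (by up to 18 mm from an outer slot's end), so leave room above it when pushing with low fingertips: a finger or gripper part overhanging the knob would jam it.
- lever_side (a joint): Tilt of the lever along the crossway, rad: 0 in the middle slot, positive when the knob leans to the selector's +y; hard stops at +-0.385; an outer slot can be entered from about 0.33 on.
- tab_blue: Blue tab, 24 x 24 x 4 mm, fixed on the gate plate at (+-51, +-48) mm in the selector's frame, at the end of one outer slot. Origin: centre of its underside, 82 mm above the table. When the lever is fully home in the slot marked by a tab, the knob's centre stands straight above that tab.
- tab_green: Green tab, as the blue one, at the end of another outer slot.
- tab_yellow: Yellow tab, as the blue one, at the end of another outer slot.
- tab_red: Red tab, as the blue one, at the end of another outer slot.
- oil_bottle: Small amber bottle with black cap, 38 mm across, 85 mm high, loose on the table beside the selector. Origin: centre of its underside. Leave alone.
- objective: Spare microscope objective, dark metal with a green ring, 32 mm across, 46 mm high, loose on the table beside the selector. Origin: centre of its underside. Leave alone.
- slide_box: Blue slide box with clear lid, 87 x 40 x 32 mm, loose on the table behind or beside the selector. Origin: centre of its underside. Leave alone.

How it is judged:
By the outcome, as a careful person would: the job done as asked, in the order asked, and still so for the second after the job is handed in, with the robot touching nothing.
It also fails if it takes over 61 s, if anything falls off the work surface, if the arm or the gripper's body presses on something with over 40 N, if the wrist force passes 120 N, or if a joint passes its speed limit or range.

ROBOT

A 7-joint arm with a two-finger parallel gripper is mounted at the origin on the work surface. World frame = base frame: x ahead of the robot, y to its left, z up, the work surface at z = 0. Lengths are in m, angles in degrees, forces in N, time in s.
With the tool pointing down it reaches from about 0.4 to 0.875 m from the base axis. Payload 19.3 kg.
Tool frame: the origin (TCP) lies midway between the tips of the shut fingers; the grasp point (between the pads) lies 19 mm behind it; z points along the fingers, y is the direction in which the jaws open and shut (so a half turn about z gives the same grasp; the last joint's range is limited). The gripper opens to 85 mm and grips with 20 to 120 N. Pads are 22 mm wide; open, the fingers measure 114 mm over their backs; the gripper's body (76 mm by 85 mm) begins 54 mm behind the grasp point. The pads swing forward as they close: fully open they stand 13 mm farther back than shut.
Start: joints at [63.587, 29.874, -2.08, 91.645, 1.215, 58.505, -6.463], TCP at [0.238, -0.578, 0.231] pointing down, gripper open.
Joint ranges: [-166.77, 166.77], [-17.47, 122.26], [-85.68, 81.53], [9.62, 139.38], [-72.42, 252.41], [9.2, 110.78], [-144.41, 144.41]. Speed limits (degrees/s): [108.29, 108.29, 136.94, 136.94, 172.46, 172.46, 172.46].

INTERFACE

Orientations are given as [roll, pitch, yaw] about the fixed x, y, z axes, in that order (R = Rz(yaw) Ry(pitch) Rx(roll)).
In Python, from plant import robot, eyes gives the robot as it stands.
- The arm moves only by the tool step_arm, never from a script. Its argument "series" is a list of rows, each an object with "offset": the shift along the world's x, y, z in cm, a list of three; "roll": the turn about the world's z in rad; "hand": the opening, from -1 (shut) to 1 (fully open), so that 0 is half open. In form: [{"offset": [x, y, z], "roll": roll, "hand": hand}, ...]. A call has 1 to 5 rows; each row shifts and turns the commanded pose from where the row before left it; what a row does not reach is not made up. A row lasts 1/12 s, in which the tool goes at most 41.7 mm and 7.16 degrees, less where a joint would pass 70% of its speed; a pose out of reach is approached as far as the arm can. A call is refused whole if a number of a shift passes 4.17 or a number of a turn 0.125, either way. A call with a gripper value outside its range is refused whole. The fingers move at their own pace and stop on an object; "squeeze" is the grip in N (left out, the last holds). Time passes only in rows, so rows that do not move let the fingers close. It gives the time, the measured TCP pose, the force and the opening at its end, in the units of the state.
- robot.get_state(): the state, without advancing time (a new reading comes with each control period).
- eyes.snapshot(name): name is "scene" or "top" or "wrist"; returns a dict with "image" (400x640x3 uint8, red, green, blue), "fx", "fy", "cx", "cy" (pixels), "cam_to_world" (4x4, takes a point from camera to world coordinates); the wrist camera has in their place "mount" (4x4, takes a point from camera to tool coordinates, whose origin is the TCP and whose axes are the flange's). Camera axes: x right, y up, looking along -z (the intrinsics and any distortion apply to the point x, -y, -z); pixel columns grow to the right and rows downward; lengths in m; the calibration is good to about 2 mm. The wrist camera is an equidistant fisheye: a pixel r from the principal point sees the ray r / f radians off the axis. A picture is of the moment at which its call begins: read the wrist's pose just before it. There is no depth.
- robot.close_job(): hands the job in, once; it reports no verdict.
The state is a dict: "time_s": time; "joints": joint angles; "qd": joint speeds; "joint_efforts": joint torques, N m; "tcp_pos": TCP position; "tool_rot": TCP orientation; "ft_force": force on the tool from outside, world axes, zero at the start; "ft_torque": the same for the moment, N m; "grip_width": finger opening in m.
Only numpy, scipy, OpenCV 4.12 (cv2) and the standard library are available. Lean on these libraries where they do the work, as an engineer would, in place of code of your own. Each camera call takes 0.05 s, during which the arm holds its last target.

## Working session

There is one attempt and no reset: what is moved stays moved. The work goes in short steps, Python scripts to look and compute and a tool call to move; the robot and the scene stay as the last step left them, time stands still between calls to the robot, and variables do not carry over. Pictures are saved under pics/ and viewed, and the job is handed in when it is done.

Besides the shell and the picture viewer there is one more tool, called after "Request:" as name([rows], argument=value, ...), one row to a line, values as JSON. step_arm: Moves the arm, as the interface text tells. Its arguments: {"type":"object","properties":{"series":{"type":"array"},"squeeze":{"type":"number"}},"required":["series"]}

```bash
mkdir -p pics; python3 - <<'E'
from plant import robot, eyes
import cv2,pickle
s=robot.get_state();print(s)
for n in["scene","top","wrist"]:
    d=eyes.snapshot(n);cv2.imwrite(f"pics/{n}0.png",d["image"][:,:,::-1])
    pickle.dump(d,open(f"{n}0.pkl","wb"))
    print(n,{k:v for k,v in d.items() if k!="image"})
E
```

```text
{'time_s': 0.0, 'joints': array([63.58723696, 29.9082316 , -2.08092923, 91.67121437,  1.21838535,
       58.50504516, -6.46064434]), 'qd': array([-0.00919186,  0.03387063,  0.05360274, -0.0329455 ,  0.07031558,
        0.05842309,  0.02672097]), 'joint_efforts': array([ 2.39274217e-03, -9.27112913e+01,  1.98090144e+00, -3.69924474e+01,
        1.80024351e-02,  8.16272426e-03,  1.69334130e-04]), 'tcp_pos': array([ 0.2379003 , -0.57761113,  0.23075195]), 'tool_rot': array([-1.79938095e+02,  7.79482451e-03,  2.23938350e+01]), 'ft_force': array([-0.86230787,  0.33111247,  0.35569779]), 'ft_torque': array([-0.01524762,  0.00301018, -0.06947879]), 'grip_width': 0.0851870913693205}
scene {'fx': 377.74398230829, 'fy': 377.74398230829, 'cx': 322.2682406274326, 'cy': 198.94138886265665, 'cam_to_world': array([[ 0.23412423, -0.64136701,  0.73063958,  1.10449118],
       [ 0.97218629,  0.14958114, -0.18022013, -0.08529054],
       [ 0.00629735,  0.75251169,  0.65854879,  0.54922301],
       [ 0.        ,  0.        ,  0.        ,  1.        ]])}
top {'fx': 395.8625867393662, 'fy': 395.8625867393662, 'cx': 317.1766696202056, 'cy': 201.89432569007283, 'cam_to_world': array([[-0.00909012,  0.98047518, -0.19643267,  0.49270147],
       [-0.99958055, -0.01431145, -0.02517766,  0.01385727],
       [-0.02749731,  0.19612141,  0.98019401,  0.77337419],
       [ 0.        ,  0.        ,  0.        ,  1.        ]])}
wrist {'fx': 309.70691628693146, 'fy': 309.70691628693146, 'cx': 325.84703155505815, 'cy': 200.59754699987948, 'mount': array([[ 3.19911831e-04,  9.56033245e-01,  2.93258134e-01,
         7.51162420e-02],
       [ 9.99999856e-01, -1.79747093e-04, -5.04905311e-04,
        -4.70010745e-04],
       [-4.29993965e-04,  2.93258253e-01, -9.56033165e-01,
        -1.42754946e-01],
       [ 0.00000000e+00,  0.00000000e+00,  0.00000000e+00,
         1.00000000e+00]])}
```

View pics/scene0.png

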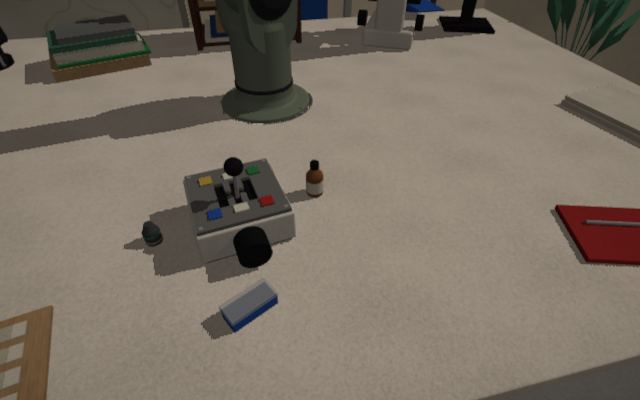

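View pics/top0.png

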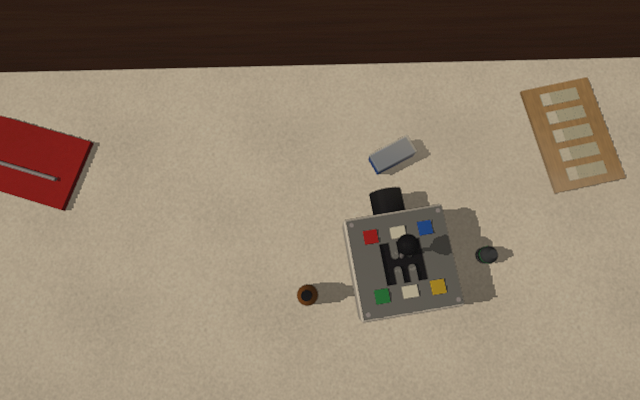

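```bash
cat > h.py <<'E'
import numpy as np,cv2,pickle
def proj(d,P,T=None):
    T=d["cam_to_world"]; p=(np.atleast_2d(P)-T[:3,3])@T[:3,:3]
    return np.c_[d["cx"]+d["fx"]*p[:,0]/-p[:,2], d["cy"]-d["fy"]*p[:,1]/-p[:,2]]
def ray(d,uv):
    T=d["cam_to_world"]; v=np.array([(uv[0]-d["cx"])/d["fx"],-(uv[1]-d["cy"])/d["fy"],-1.]); v=T[:3,:3]@v
    return T[:3,3],v
def onz(d,uv,z):
    o,v=ray(d,uv); return o+v*(z-o[2])/v[2]
E
python3 - <<'E'
from h import *
for n,roi in[("top",(330,190,480,330)),("scene",(170,140,310,280))]:
    d=pickle.load(open(n+"0.pkl","rb"));im=d["image"]
    x0,y0,x1,y1=roi;c=im[y0:y1,x0:x1]
    cv2.imwrite(f"pics/{n}z.png",cv2.resize(c,None,fx=4,fy=4,interpolation=cv2.INTER_CUBIC)[:,:,::-1])
    h=cv2.cvtColor(c,cv2.COLOR_RGB2HSV)
    for nm,lo,hi in[("blue",105,130),("green",50,85),("yellow",15,32),("red",170,180)]:
        m=cv2.inRange(h,(lo,150,60),(hi,255,255))
        if nm=="red": m|=cv2.inRange(h,(0,150,60),(6,255,255))
        k,l,st,ce=cv2.connectedComponentsWithStats(m)
        i=1+np.argmax(st[1:,4]);uv=ce[i]+[x0,y0]
        print(n,nm,st[i,4],uv.round(1),onz(d,uv,.086).round(4))
E
```

```text
top blue 175 [424.7 227.2] [ 0.5829 -0.1548  0.086 ]
top green 173 [381.7 295.9] [ 0.4674 -0.0757  0.086 ]
top yellow 207 [437.8 286.3] [ 0.4824 -0.1705  0.086 ]
top red 187 [370.4 236.4] [ 0.568  -0.0602  0.086 ]
scene blue 124 [214.2 213.6] [ 0.5854 -0.155   0.086 ]
scene green 11 [255.4 170.6] [ 0.4747 -0.0705  0.086 ]
scene yellow 93 [204.8 180.7] [ 0.4853 -0.1705  0.086 ]
scene red 117 [266.4 200.2] [ 0.5705 -0.0602  0.086 ]
```

```bash
ls .
```

```text
h.py
pics
scene0.pkl
top0.pkl
wrist0.pkl
```

View pics/topz.png

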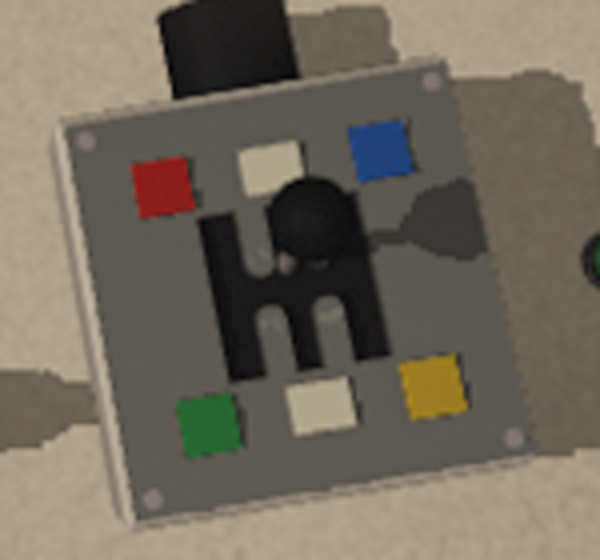

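View pics/scenez.png

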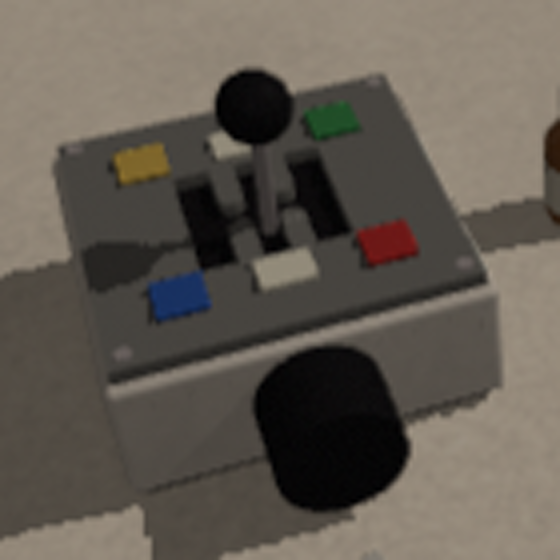

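View pics/wrist0.png

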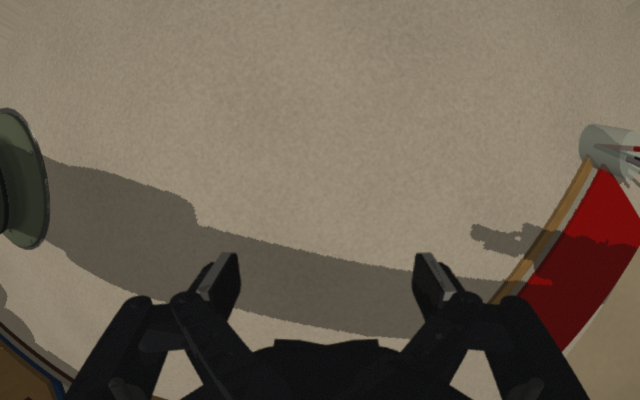

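```bash
python3 - <<'E'
from h import *
from scipy.optimize import least_squares
t=pickle.load(open("top0.pkl","rb"));s=pickle.load(open("scene0.pkl","rb"))
L={"blue":(51,-48),"green":(-51,48),"yellow":(-51,-48),"red":(51,48)}
ob=[(t,"blue",424.7,227.2),(t,"green",381.7,295.9),(t,"yellow",437.8,286.3),(t,"red",370.4,236.4),(s,"blue",214.2,213.6),(s,"yellow",204.8,180.7),(s,"red",266.4,200.2)]
def W(p,l): 
    c,q=np.cos(p[2]),np.sin(p[2]);return np.array([p[0]+c*l[0]-q*l[1],p[1]+q*l[0]+c*l[1],l[2]])
def f(p): return np.concatenate([proj(d,W(p,(L[n][0]/1e3,L[n][1]/1e3,.085)))[0]-[u,v] for d,n,u,v in ob])
r=least_squares(f,[.52,-.11,.1]);p=r.x;print(p,np.degrees(p[2]),f(p).round(1))
# knob constrained: tilt a along x, b
k=[(t,408.2,244.5),(s,233.5,166.7)]
def kn(a,b):
    # direction ~ (tan a, tan b,1) normalized
    v=np.array([np.tan(a),np.tan(b),1]);v/=np.linalg.norm(v);return v*.145+[0,0,.012]
g=lambda q:np.concatenate([proj(d,W(p,kn(*q)))[0]-[u,v] for d,u,v in k])
q=least_squares(g,[.1,0]).x;print("knob",q,kn(*q),W(p,kn(*q)),g(q).round(1))
np.save("pose.npy",p)
for n,u,v,z in[("bottle",307,294,.085),("obj",487,255,.046),("slide",392,156,.032)]: print(n,onz(t,(u,v),z).round(3))
for n,u,v in[("bottlebase",315,193),("objbase",153,241),("slidebase",248,310)]: print(n,onz(s,(u,v),0).round(3))
E
```

```text
[ 0.52552834 -0.11551784  0.15552917] 8.911165099195511 [-0.  -0.2  0.1 -0.2  0.  -0.1 -0.1 -0.2  0.  -0.4 -0.1 -0.4 -0.1 -0.3]
knob [0.15645816 0.01522283] [0.02259144 0.00218027 0.15521269] [ 0.54750936 -0.10986441  0.15521269] [-0.6 -0.2 -0.7 -0.3]
bottle [0.472 0.05  0.085]
obj [ 0.536 -0.273  0.046]
slide [ 0.73  -0.114  0.032]
bottlebase [0.472 0.054 0.   ]
objbase [ 0.541 -0.286  0.   ]
slidebase [ 0.738 -0.12   0.   ]
```

Request:
step_arm([
  {"offset": [2.4, 3.1, 0], "roll": -0.12, "hand": -1},
  {"offset": [2.4, 3.1, 0], "roll": -0.115, "hand": -1},
  {"offset": [2.4, 3.1, 0], "roll": 0, "hand": -1},
  {"offset": [2.4, 3.1, 0], "roll": 0, "hand": -1},
  {"offset": [2.4, 3.1, 0], "roll": 0, "hand": -1},
])

```text
time_s: 0.57
tcp_pos: [0.3588, -0.4212, 0.2312]
tool_rot: [-180.0, 0.0, 8.9]
ft_force: [1.6, -0.6, 0.4]
grip_width: 0.0256
```

Request:
step_arm([
  {"offset": [2.6, 3.1, 0], "roll": 0, "hand": -1},
  {"offset": [2.6, 3.1, 0], "roll": 0, "hand": -1},
  {"offset": [2.6, 3.1, 0], "roll": 0, "hand": -1},
  {"offset": [2.6, 3.1, 0], "roll": 0, "hand": -1},
  {"offset": [2.6, 3.1, 0], "roll": 0, "hand": -1},
])

```text
time_s: 0.98
tcp_pos: [0.4889, -0.2661, 0.2313]
tool_rot: [-180.0, 0.0, 8.9]
ft_force: [0.1, -0.7, 0.1]
grip_width: -0.0002
```

Request:
step_arm([
  {"offset": [2.3, 3.2, 0], "roll": 0, "hand": -1},
  {"offset": [2.3, 3.2, 0], "roll": 0, "hand": -1},
  {"offset": [2.3, 3.2, 0], "roll": 0, "hand": -1},
  {"offset": [2.3, 3.2, 0], "roll": 0, "hand": -1},
  {"offset": [2.0, 3.0, 0], "roll": 0, "hand": -1},
])

```text
time_s: 1.4
tcp_pos: [0.6011, -0.1076, 0.2312]
tool_rot: [-180.0, 0.0, 9.0]
ft_force: [1.2, -0.8, -0.0]
grip_width: 0.0001
```

Request:
step_arm([
  {"offset": [0, 0, 0], "roll": 0, "hand": -1},
  {"offset": [0, 0, 0], "roll": 0, "hand": -1},
])

```text
time_s: 1.57
tcp_pos: [0.6007, -0.1075, 0.2307]
tool_rot: [-180.0, 0.0, 9.1]
ft_force: [-0.6, -0.6, -1.6]
grip_width: -0.0
```

```bash
cat >> h.py <<'E'
def look(tag):
    from plant import robot,eyes
    s=robot.get_state();P=np.load("pose.npy");c,q=np.cos(P[2]),np.sin(P[2])
    R=np.array([[c,q],[-q,c]]);print("t",s["time_s"],"tcp sel mm",((R@(s["tcp_pos"][:2]-P[:2]))*1e3).round(1),"z",s["tcp_pos"][2].round(4),"rot",s["tool_rot"].round(1),"F",s["ft_force"].round(1),"grip",s["grip_width"])
    ims=[]
    for n,(x0,y0,x1,y1) in[("top",(310,150,510,340)),("scene",(140,60,340,290))]:
        d=eyes.snapshot(n);pickle.dump(d,open(f"{n}_{tag}.pkl","wb"))
        ims.append(cv2.resize(d["image"][y0:y1,x0:x1],(400*1,int(400*(y1-y0)/(x1-x0))),interpolation=cv2.INTER_CUBIC))
    h=max(i.shape[0] for i in ims);ims=[cv2.copyMakeBorder(i,0,h-i.shape[0],0,0,cv2.BORDER_CONSTANT) for i in ims]
    cv2.imwrite(f"pics/{tag}.png",np.hstack(ims)[:,:,::-1])
E
python3 -c "from h import *;look('a1')"
```

```text
t 1.5667 tcp sel mm [75.5 -3.7] z 0.2307 rot [-180.     0.     9.1] F [-0.6 -0.6 -1.6] grip -4.833627120205799e-05
```

View pics/a1.png

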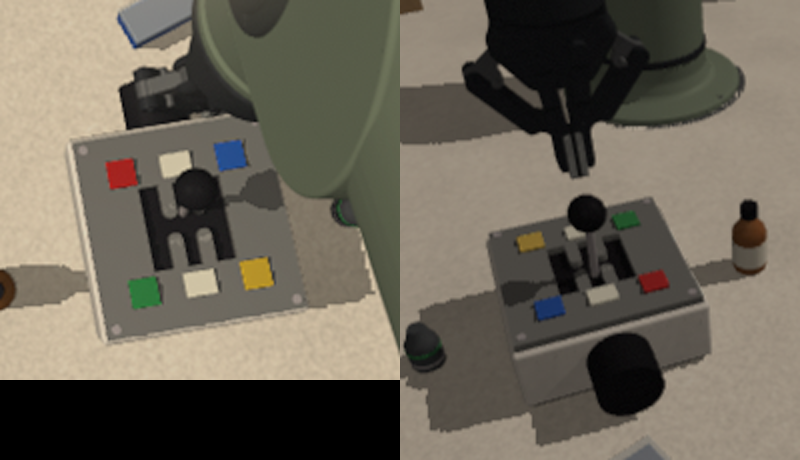

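Request:
step_arm([
  {"offset": [0, 0.4, -3.4], "roll": 0, "hand": -1},
  {"offset": [0, 0, -3.4], "roll": 0, "hand": -1},
  {"offset": [0, 0, -3.2], "roll": 0, "hand": -1},
  {"offset": [0, 0, 0], "roll": 0, "hand": -1},
])

```text
time_s: 2.0
tcp_pos: [0.5966, -0.1069, 0.1262]
tool_rot: [-179.9, 0.4, 8.8]
ft_force: [-1.5, 0.7, -0.5]
grip_width: -0.0005
```

```bash
python3 -c "from h import *;look('a2')"
```

```text
t 2.0 tcp sel mm [71.6 -2.5] z 0.1262 rot [-179.9    0.4    8.8] F [-1.5  0.7 -0.5] grip -0.0005089779603918812
```

View pics/a2.png

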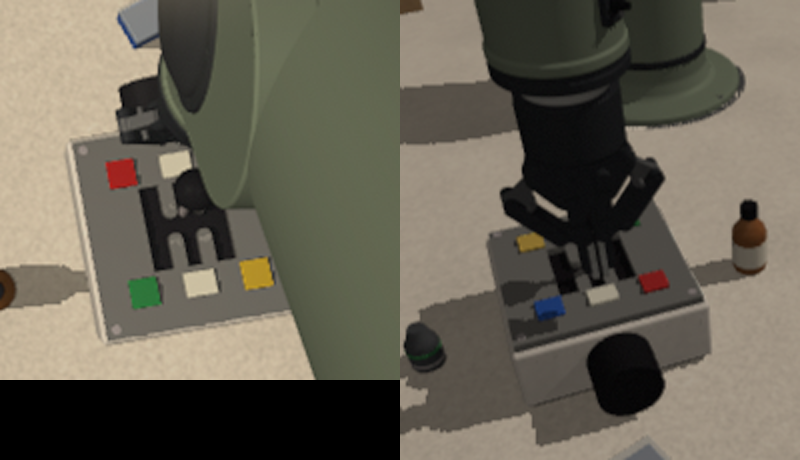

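Request:
step_arm([
  {"offset": [-0.4, 0.2, 0], "roll": 0, "hand": -1},
  {"offset": [-0.4, 0, 0], "roll": 0, "hand": -1},
  {"offset": [-0.4, -0.05, 0], "roll": 0, "hand": -1},
  {"offset": [-0.4, -0.05, 0], "roll": 0, "hand": -1},
  {"offset": [-0.4, -0.05, 0], "roll": 0, "hand": -1},
])

```text
time_s: 2.52
tcp_pos: [0.5798, -0.1056, 0.1321]
tool_rot: [180.0, -0.1, 8.9]
ft_force: [0.1, -0.2, 0.1]
grip_width: 0.0
```

Request:
step_arm([
  {"offset": [-0.3, -0.05, 0], "roll": 0, "hand": -1},
  {"offset": [-0.3, -0.05, 0], "roll": 0, "hand": -1},
  {"offset": [-0.3, -0.05, 0], "roll": 0, "hand": -1},
  {"offset": [0, 0, 0], "roll": 0, "hand": -1},
])

```text
time_s: 2.85
tcp_pos: [0.5709, -0.107, 0.1315]
tool_rot: [180.0, -0.0, 8.9]
ft_force: [2.2, -0.1, 1.6]
grip_width: -0.0
```

```bash
python3 -c "from h import *;look('a3')"
```

```text
t 2.85 tcp sel mm [46.1  1.4] z 0.1315 rot [180.   -0.    8.9] F [ 2.2 -0.1  1.6] grip -4.5900678852326814e-05
```

View pics/a3.png

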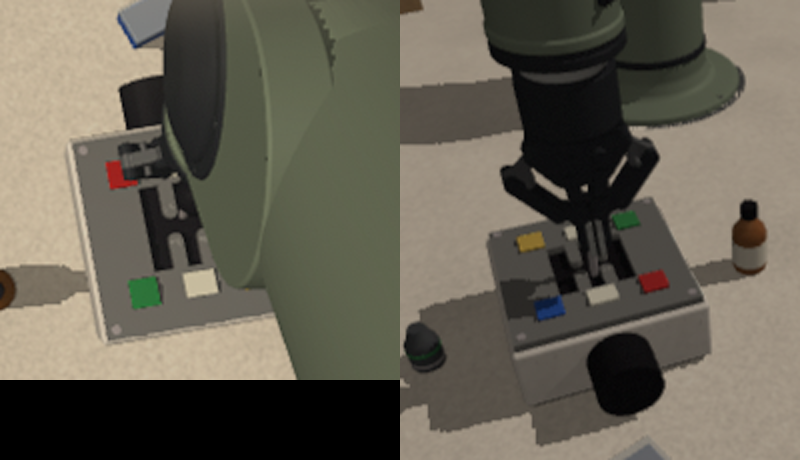

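Request:
step_arm([
  {"offset": [-0.3, -0.05, 0], "roll": 0, "hand": -1},
  {"offset": [-0.3, -0.05, 0], "roll": 0, "hand": -1},
  {"offset": [-0.3, -0.05, 0], "roll": 0, "hand": -1},
  {"offset": [-0.3, -0.05, 0], "roll": 0, "hand": -1},
  {"offset": [-0.3, -0.05, 0], "roll": 0, "hand": -1},
])

```text
time_s: 3.37
tcp_pos: [0.5557, -0.1094, 0.1313]
tool_rot: [-180.0, 0.0, 8.9]
ft_force: [3.2, 1.0, 1.4]
grip_width: 0.0
```

```bash
cat >> h.py <<'E'
def wrist(tag):
    from plant import robot,eyes
    from scipy.spatial.transform import Rotation as Ro
    s=robot.get_state();d=eyes.snapshot("wrist");d["s"]=s
    T=np.eye(4);T[:3,:3]=Ro.from_euler("xyz",s["tool_rot"],degrees=True).as_matrix();T[:3,3]=s["tcp_pos"];d["c2w"]=T@d["mount"]
    pickle.dump(d,open(f"w_{tag}.pkl","wb"));cv2.imwrite(f"pics/w_{tag}.png",d["image"][:,:,::-1])
E
python3 -c "from h import *;look('a4');wrist('a4')"
```

```text
t 3.3667 tcp sel mm [30.8  1.3] z 0.1313 rot [-180.     0.     8.9] F [3.2 1.  1.4] grip 3.815477673214428e-05
```

View pics/a4.png

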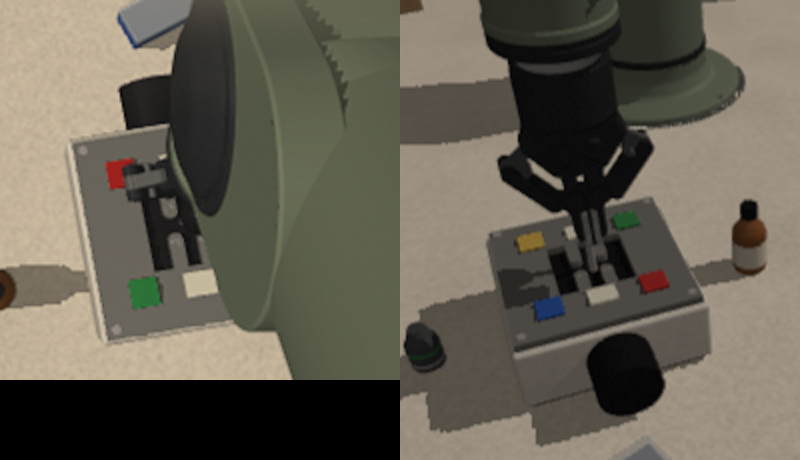

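View pics/w_a4.png

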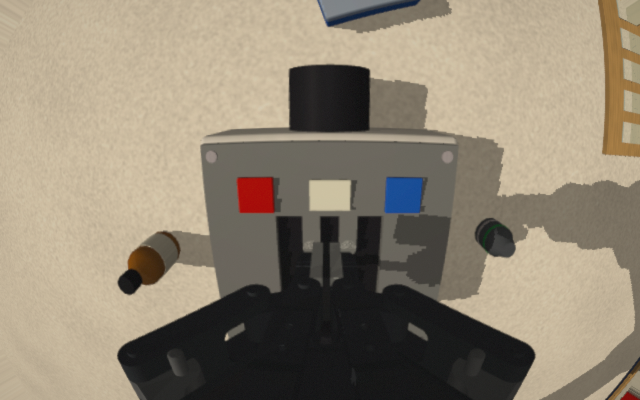

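Request:
step_arm([
  {"offset": [1.0, 0.15, 0], "roll": 0, "hand": -1},
  {"offset": [1.0, 0.15, 2.5], "roll": 0, "hand": -1},
  {"offset": [0, 0, 3.5], "roll": -0.1, "hand": -1},
  {"offset": [0, 1.0, 3.5], "roll": -0.125, "hand": -1},
  {"offset": [-0.5, 2.0, 0], "roll": -0.125, "hand": -1},
])

```text
time_s: 3.93
tcp_pos: [0.5736, -0.0785, 0.232]
tool_rot: [-180.0, -0.4, -11.7]
ft_force: [1.0, 0.6, 0.1]
grip_width: -0.0002
```

Request:
step_arm([
  {"offset": [-0.5, 2, 0], "roll": -0.125, "hand": -1},
  {"offset": [-0.5, 1, 0], "roll": -0.125, "hand": -1},
  {"offset": [-0.5, 0, 0], "roll": -0.125, "hand": -1},
  {"offset": [-0.5, 0, 0], "roll": -0.125, "hand": -1},
  {"offset": [-0.5, 0, 0], "roll": -0.125, "hand": -1},
])

```text
time_s: 4.35
tcp_pos: [0.5455, -0.0462, 0.2261]
tool_rot: [180.0, 0.0, -47.3]
ft_force: [-0.3, -0.4, -0.4]
grip_width: -0.0
```

Request:
step_arm([
  {"offset": [-0.5, 0, 0], "roll": -0.125, "hand": -1},
  {"offset": [-0.5, 0, 0], "roll": -0.125, "hand": -1},
  {"offset": [-0.5, 0, 0], "roll": -0.125, "hand": -1},
  {"offset": [0, 0, 0], "roll": -0.125, "hand": -1},
  {"offset": [0, 0, 0], "roll": -0.095, "hand": -1},
])

```text
time_s: 4.77
tcp_pos: [0.532, -0.0469, 0.2236]
tool_rot: [179.6, 0.3, -73.9]
ft_force: [-0.9, 0.8, -1.8]
grip_width: 0.0001
```

```bash
python3 -c "from h import *;look('b1');wrist('b1')"
```

```text
t 4.7667 tcp sel mm [17.  66.8] z 0.2236 rot [179.6   0.3 -73.9] F [-0.9  0.8 -1.8] grip 0.00010115020409506925
```

View pics/b1.png

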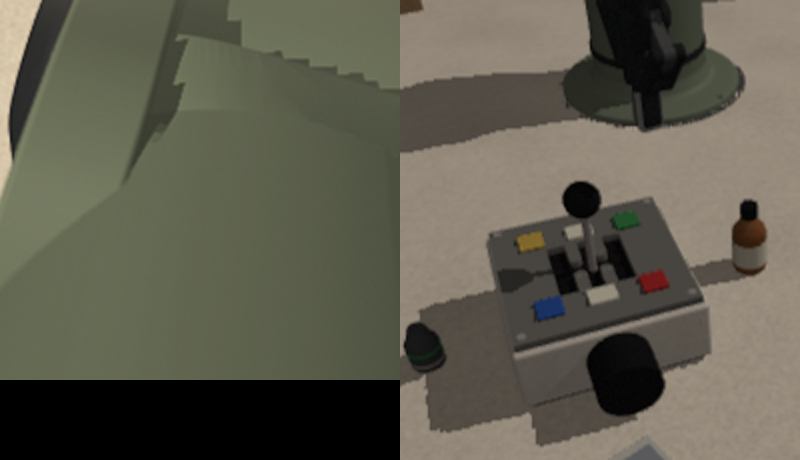

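View pics/w_b1.png

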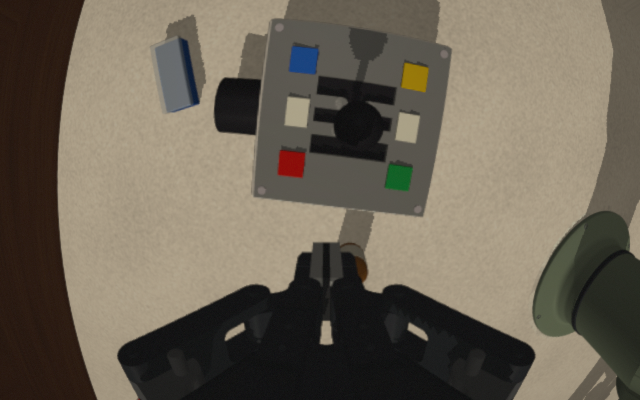

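```bash
cat >> h.py <<'E'
def wproj(d,P):
    T=d["c2w"];p=T[:3,:3].T@(np.asarray(P)-T[:3,3]);v=np.array([p[0],-p[1],-p[2]])
    r=np.hypot(v[0],v[1]);th=np.arctan2(r,v[2])
    return np.array([d["cx"]+d["fx"]*th*v[0]/r,d["cy"]+d["fy"]*th*v[1]/r])
def W(p,l):
    c,q=np.cos(p[2]),np.sin(p[2]);return np.array([p[0]+c*l[0]-q*l[1],p[1]+q*l[0]+c*l[1],l[2]])
def kn(a,b):
    v=np.array([np.tan(a),np.tan(b),1]);v/=np.linalg.norm(v);return v*.145+[0,0,.012]
def knob(obs,names=None):
    from scipy.optimize import least_squares
    p=np.load("pose.npy")
    g=lambda q:np.concatenate([(wproj(d,W(p,kn(*q))) if "c2w" in d else proj(d,W(p,kn(*q)))[0])-uv for d,uv in obs])
    q=least_squares(g,[0.,0.]).x;print("tilt",q.round(3),"knob sel mm",(kn(*q)*1e3).round(1),"res",g(q).round(1))
E
python3 - <<'E'
from h import *
w=pickle.load(open("w_b1.pkl","rb"));s=pickle.load(open("scene_b1.pkl","rb"));p=np.load("pose.npy")
print([wproj(w,W(p,(x,y,.086))).round(0) for x,y in[(.051,-.048),(-.051,-.048),(.051,.048),(-.051,.048)]])
knob([(s,(231,160))]);knob([(w,(357.5,122))]);knob([(s,(231,160)),(w,(357.5,122))])
E
```

```text
[array([303.,  60.]), array([415.,  77.]), array([291., 164.]), array([399., 178.])]
tilt [0.033 0.021] knob sel mm [  4.7   3.1 156.9] res [0. 0.]
tilt [ 0.028 -0.003] knob sel mm [  4.1  -0.4 156.9] res [0. 0.]
tilt [0.029 0.   ] knob sel mm [  4.2   0.  156.9] res [-1.8  0.2 -0.2  0.7]
```

Request:
step_arm([
  {"offset": [2.7, 0.4, 0], "roll": 0, "hand": -1},
  {"offset": [1.0, -3.2, 0], "roll": 0, "hand": -1},
  {"offset": [0.6, -3.3, 0], "roll": 0, "hand": -1},
  {"offset": [0, 0, 0], "roll": 0, "hand": -1},
  {"offset": [0, 0, 0], "roll": 0, "hand": -1},
])

```text
time_s: 5.33
tcp_pos: [0.5748, -0.11, 0.2228]
tool_rot: [179.5, 0.3, -73.7]
ft_force: [-0.3, 0.7, -0.4]
grip_width: -0.0002
```

```bash
python3 -c "from h import *;look('b2');wrist('b2')"
```

```text
t 5.3333 tcp sel mm [49.5 -2.2] z 0.2228 rot [179.5   0.3 -73.7] F [-0.3  0.7 -0.4] grip -0.00021660066542381187
```

View pics/w_b2.png

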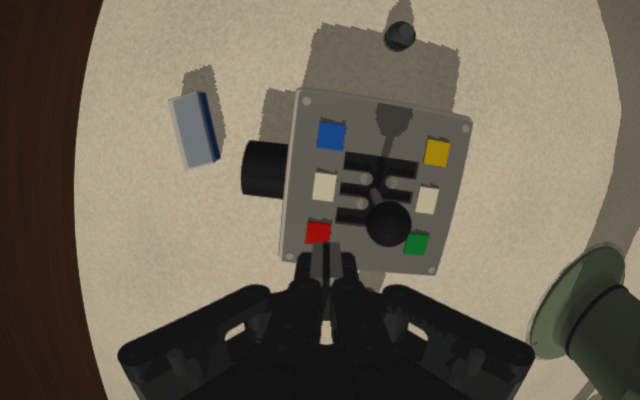

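Request:
step_arm([
  {"offset": [0, 0.2, -2.5], "roll": -0.065, "hand": -1},
  {"offset": [0, 0, -2.5], "roll": -0.06, "hand": -1},
  {"offset": [0, 0, -2.5], "roll": 0, "hand": -1},
  {"offset": [0, 0, 0], "roll": 0, "hand": -1},
  {"offset": [0, 0, 0], "roll": 0, "hand": -1},
])

```text
time_s: 5.9
tcp_pos: [0.5748, -0.105, 0.148]
tool_rot: [179.4, 0.4, -80.7]
ft_force: [-0.0, -0.4, 0.6]
grip_width: -0.0
```

```bash
python3 -c "
from h import *;look('b3');wrist('b3')
from plant import robot;print(robot.get_state()['joints'])"
```

```text
t 5.9 tcp sel mm [50.3  2.8] z 0.148 rot [179.4   0.4 -80.7] F [-0.  -0.4  0.6] grip -1.0454170414704741e-05
[ -20.38525042   37.96092141   37.69856278  103.05757675  -29.74532181
   49.75155503 -139.36313563]
```

View pics/w_b3.png

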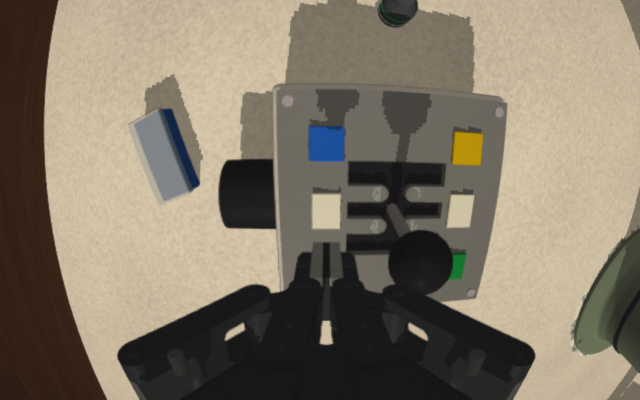

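View pics/b3.png

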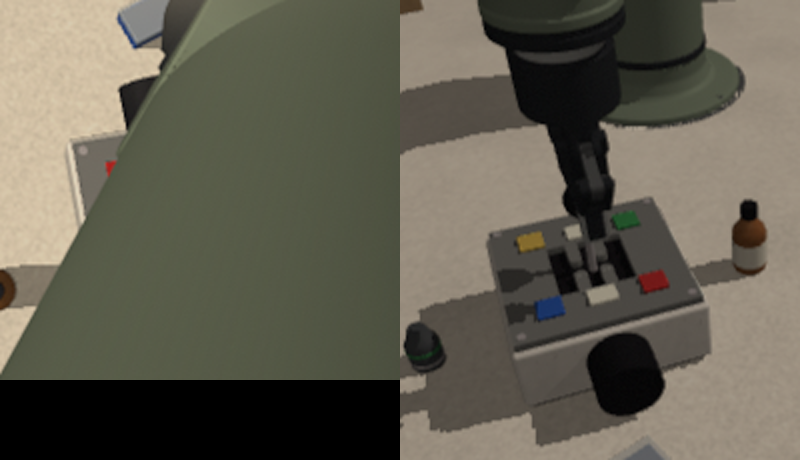

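Request:
step_arm([
  {"offset": [-0.5, -0.1, 0], "roll": 0, "hand": -1},
  {"offset": [-0.5, -0.1, 0], "roll": 0, "hand": -1},
  {"offset": [-0.4, -0.1, 0], "roll": 0, "hand": -1},
  {"offset": [-0.2, 0, 0], "roll": 0, "hand": -1},
  {"offset": [0, 0, 0], "roll": 0, "hand": -1},
])

```text
time_s: 6.47
tcp_pos: [0.5588, -0.1089, 0.1485]
tool_rot: [179.5, 0.3, -80.8]
ft_force: [-0.2, -1.4, -0.2]
grip_width: 0.0002
```

```bash
python3 -c "
from h import *;look('b4');wrist('b4')
from plant import robot;print(robot.get_state()['joints'])"
```

```text
t 6.4667 tcp sel mm [33.9  1.3] z 0.1485 rot [179.5   0.3 -80.8] F [-0.2 -1.4 -0.2] grip 0.0001768833540394749
[ -20.48589396   36.86925558   37.83698287  105.43993029  -29.60933109
   48.49549991 -138.60007633]
```

View pics/w_b4.png

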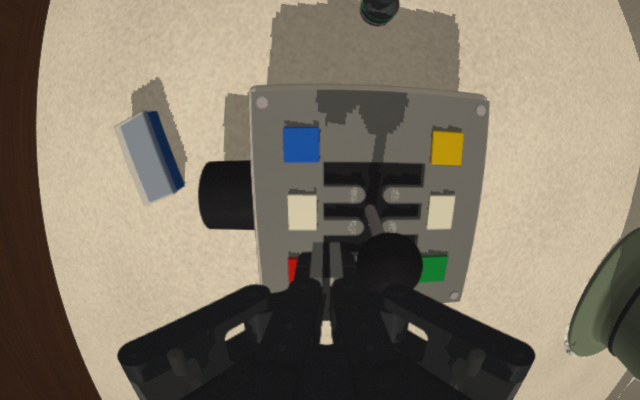

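```bash
python3 -c "
from h import *
w=pickle.load(open('w_b3.pkl','rb'));knob([(w,(420.5,262))])
w=pickle.load(open('w_b4.pkl','rb'));knob([(w,(390,264))])"
```

```text
tilt [0.021 0.013] knob sel mm [  3.    1.9 157. ] res [-0. -0.]
tilt [0.018 0.009] knob sel mm [  2.7   1.2 157. ] res [0. 0.]
```

Request:
step_arm([
  {"offset": [-0.25, -0.05, 0], "roll": 0, "hand": -1},
  {"offset": [-0.2, -0.05, 0], "roll": 0, "hand": -1},
  {"offset": [0, 0, 0], "roll": 0, "hand": -1},
])

```text
time_s: 6.87
tcp_pos: [0.5546, -0.11, 0.1483]
tool_rot: [179.5, 0.3, -80.8]
ft_force: [1.5, -0.5, 0.2]
grip_width: 0.0002
```

```bash
python3 -c "
from h import *;look('b5');wrist('b5')"
```

```text
t 6.8667 tcp sel mm [29.6  1. ] z 0.1483 rot [179.5   0.3 -80.8] F [ 1.5 -0.5  0.2] grip 0.00019717962530889434
```

View pics/w_b5.png

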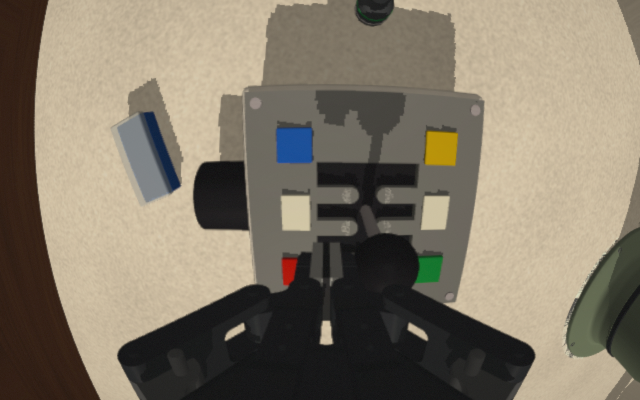

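Request:
step_arm([
  {"offset": [-0.1, 0, 0], "roll": 0, "hand": -1},
  {"offset": [0, 0, 0], "roll": 0, "hand": -1},
])

```text
time_s: 7.18
tcp_pos: [0.5537, -0.1099, 0.1483]
tool_rot: [179.5, 0.3, -80.8]
ft_force: [1.7, 0.1, 2.0]
grip_width: 0.0
```

Request:
step_arm([
  {"offset": [0.8, 0.1, 0], "roll": 0, "hand": -1},
  {"offset": [1.0, 0.1, 1], "roll": 0, "hand": -1},
  {"offset": [0, 0, 3], "roll": 0, "hand": -1},
  {"offset": [0, 0, 3], "roll": 0, "hand": -1},
  {"offset": [0, 0, 0], "roll": 0, "hand": -1},
])

```text
time_s: 7.6
tcp_pos: [0.5738, -0.1088, 0.2227]
tool_rot: [179.8, 0.2, -80.9]
ft_force: [0.4, -0.4, 0.3]
grip_width: 0.0
```

```bash
python3 -c "
from h import *;look('b6');wrist('b6')
w=pickle.load(open('w_b6.pkl','rb'));g=cv2.medianBlur(cv2.cvtColor(w['image'],cv2.COLOR_RGB2GRAY),3)
print(cv2.HoughCircles(g[150:300,350:460],cv2.HOUGH_GRADIENT,1.5,50,param1=80,param2=15,minRadius=18,maxRadius=36))
"
```

```text
t 7.6 tcp sel mm [48.7 -0.8] z 0.2227 rot [179.8   0.2 -80.9] F [ 0.4 -0.4  0.3] grip 4.110213172344574e-05
[[[ 42.75      68.25      23.1     ]
  [ 27.75     117.75      21.6     ]
  [ 78.75      32.25      30.150002]
  [  3.75      14.25      29.85    ]]]
```

View pics/w_b6.png

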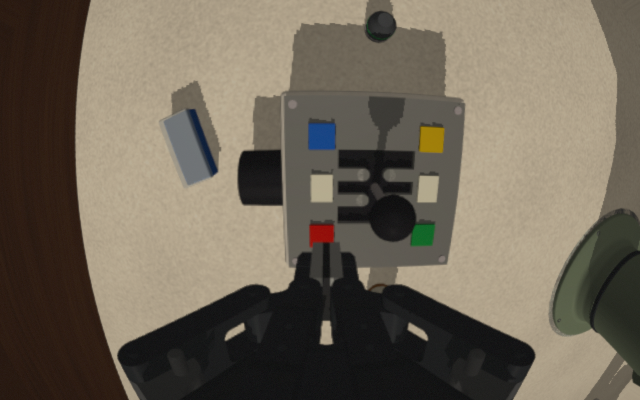

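Request:
step_arm([
  {"offset": [0, 1.2, 0], "roll": 0.12, "hand": -1},
  {"offset": [0, 1.2, 0], "roll": 0.12, "hand": -1},
  {"offset": [-0.5, 1.2, 0], "roll": 0.12, "hand": -1},
  {"offset": [-0.5, 0.7, 0], "roll": 0.12, "hand": -1},
  {"offset": [-0.5, 0, 0], "roll": 0.12, "hand": -1},
])

```text
time_s: 8.17
tcp_pos: [0.5562, -0.0629, 0.2169]
tool_rot: [179.5, 0.4, -46.0]
ft_force: [-0.7, 0.0, 0.1]
grip_width: -0.0
```

Request:
step_arm([
  {"offset": [-0.5, 0, 0], "roll": 0.12, "hand": -1},
  {"offset": [-0.5, 0, 0], "roll": 0.12, "hand": -1},
  {"offset": [-0.5, 0, 0], "roll": 0.12, "hand": -1},
  {"offset": [-0.5, 0, 0], "roll": 0.12, "hand": -1},
  {"offset": [-0.5, 0, 0], "roll": 0.12, "hand": -1},
])

```text
time_s: 8.58
tcp_pos: [0.5311, -0.0647, 0.2172]
tool_rot: [179.5, 0.4, -11.7]
ft_force: [1.1, -0.2, -0.4]
grip_width: -0.0003
```

Request:
step_arm([
  {"offset": [-0.5, 0, 0], "roll": 0.12, "hand": -1},
  {"offset": [-0.5, 0, 0], "roll": 0.12, "hand": -1},
  {"offset": [-0.5, 0, 0], "roll": 0.12, "hand": -1},
  {"offset": [0, 0, 0], "roll": 0, "hand": -1},
  {"offset": [0, 0, 0], "roll": 0, "hand": -1},
])

```text
time_s: 9.0
tcp_pos: [0.5165, -0.0649, 0.2176]
tool_rot: [179.6, 0.4, 8.3]
ft_force: [0.5, -0.4, 0.5]
grip_width: 0.0001
```

```bash
python3 -c "
from h import *
w=pickle.load(open('w_b6.pkl','rb'));knob([(w,(393,218))])
look('c1');wrist('c1')"
```

```text
tilt [-0.006  0.014] knob sel mm [ -0.8   2.  157. ] res [-0.  0.]
t 9.0 tcp sel mm [-1.1 51.4] z 0.2176 rot [179.6   0.4   8.3] F [ 0.5 -0.4  0.5] grip 0.00014490562805131343
```

View pics/w_c1.png

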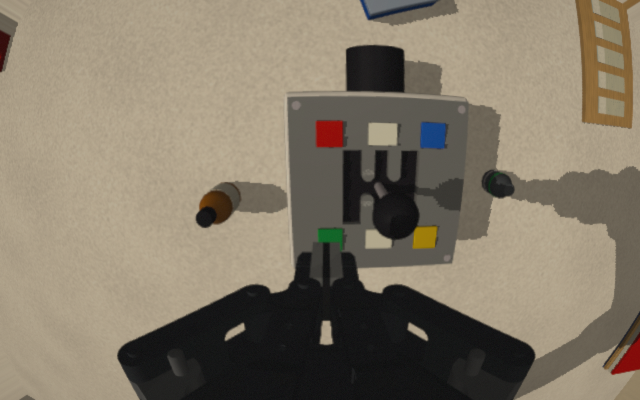

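View pics/c1.png

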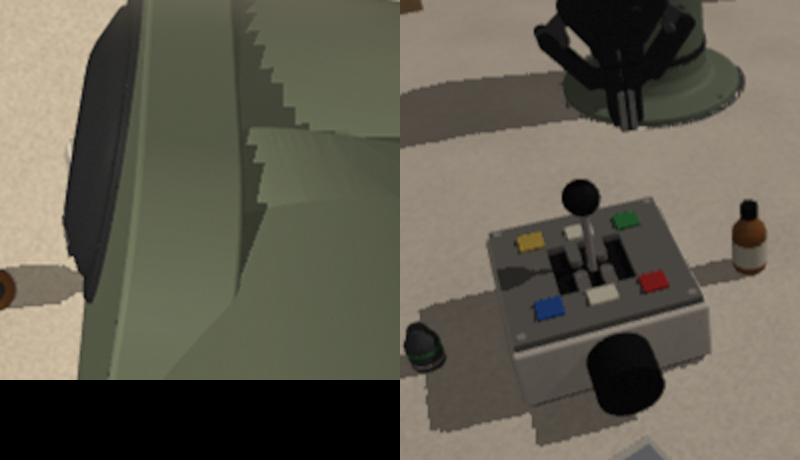

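Request:
step_arm([
  {"offset": [0.1, 0, -3], "roll": 0.01, "hand": -1},
  {"offset": [0, 0, -3], "roll": 0, "hand": -1},
  {"offset": [0, 0, -1.8], "roll": 0, "hand": -1},
  {"offset": [0, -0.3, 0], "roll": 0, "hand": -1},
  {"offset": [0.05, -0.5, 0], "roll": 0, "hand": -1},
])

```text
time_s: 9.57
tcp_pos: [0.5181, -0.0729, 0.1399]
tool_rot: [179.5, 0.4, 9.1]
ft_force: [0.5, 0.5, 1.1]
grip_width: 0.0001
```

Request:
step_arm([
  {"offset": [0.1, -0.5, 0], "roll": 0, "hand": -1},
  {"offset": [0.05, -0.4, 0], "roll": 0, "hand": -1},
  {"offset": [0.05, -0.4, 0], "roll": 0, "hand": -1},
  {"offset": [0.1, -0.4, 0], "roll": 0, "hand": -1},
  {"offset": [0.05, -0.4, 0], "roll": 0, "hand": -1},
])

```text
time_s: 9.98
tcp_pos: [0.5221, -0.0941, 0.1408]
tool_rot: [179.5, 0.2, 9.1]
ft_force: [-0.2, 2.0, 1.0]
grip_width: -0.0005
```

```bash
python3 -c "
from h import *
look('c2');wrist('c2')"
```

```text
t 9.9833 tcp sel mm [-0.  21.7] z 0.1408 rot [179.5   0.2   9.1] F [-0.2  2.   1. ] grip -0.0004921015965004671
```

View pics/w_c2.png

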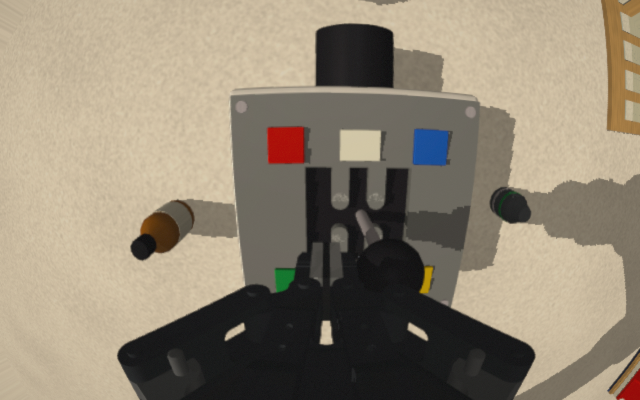

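View pics/c2.png

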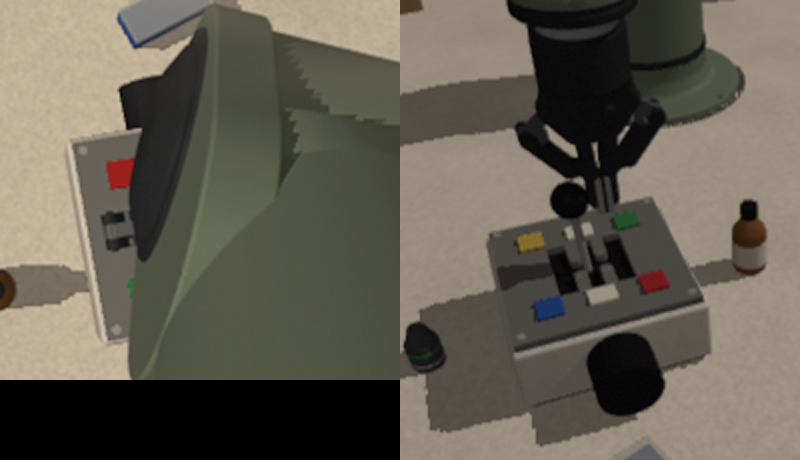

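Request:
step_arm([
  {"offset": [0.1, -0.4, 0], "roll": 0, "hand": -1},
  {"offset": [0.05, -0.4, 0], "roll": 0, "hand": -1},
  {"offset": [0.05, -0.4, 0], "roll": 0, "hand": -1},
  {"offset": [0.05, -0.4, 0], "roll": 0, "hand": -1},
  {"offset": [0.05, -0.4, 0], "roll": 0, "hand": -1},
])

```text
time_s: 10.55
tcp_pos: [0.5247, -0.1143, 0.1401]
tool_rot: [179.5, 0.3, 9.1]
ft_force: [0.5, 2.0, -1.4]
grip_width: 0.0001
```

```bash
python3 -c "
from h import *
w=pickle.load(open('w_c2.pkl','rb'));knob([(w,(390,268))])
look('c3');wrist('c3')"
```

```text
tilt [ 0.018 -0.059] knob sel mm [  2.5  -8.6 156.7] res [ 0. -0.]
t 10.55 tcp sel mm [-0.6  1.3] z 0.1401 rot [179.5   0.3   9.1] F [ 0.5  2.  -1.4] grip 6.313167776039055e-05
```

View pics/w_c3.png

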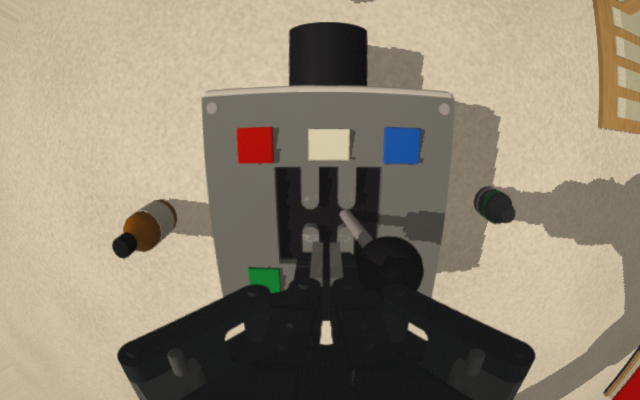

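Request:
step_arm([
  {"offset": [0.1, -0.4, 0], "roll": 0, "hand": -1},
  {"offset": [0.1, -0.4, 0], "roll": 0, "hand": -1},
  {"offset": [0.05, -0.4, 0], "roll": 0, "hand": -1},
  {"offset": [0.05, -0.3, 0], "roll": 0, "hand": -1},
  {"offset": [0.05, -0.3, 0], "roll": 0, "hand": -1},
])

```text
time_s: 11.12
tcp_pos: [0.5282, -0.1323, 0.1402]
tool_rot: [179.5, 0.3, 9.1]
ft_force: [-0.3, 1.7, -1.2]
grip_width: -0.0002
```

```bash
python3 -c "
from h import *
w=pickle.load(open('w_c3.pkl','rb'));knob([(w,(390.5,268))])
look('c4');wrist('c4')"
```

```text
tilt [ 0.005 -0.207] knob sel mm [  0.8 -29.8 153.9] res [-0. -0.]
t 11.1167 tcp sel mm [  0.1 -17. ] z 0.1402 rot [179.5   0.3   9.1] F [-0.3  1.7 -1.2] grip -0.00017973262670705322
```

View pics/w_c4.png

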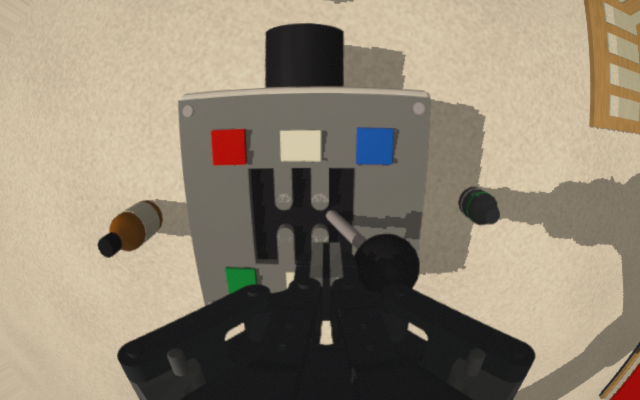

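View pics/c4.png

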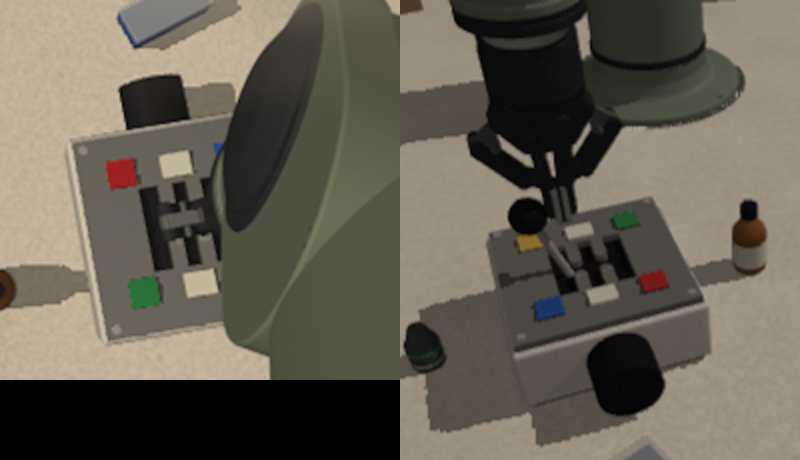

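Knob at wrist (387,266), roughly y −47. About 7 mm further to the sideways stop.

Request:
step_arm([
  {"offset": [0.05, -0.3, 0], "roll": 0, "hand": -1},
  {"offset": [0.05, -0.2, 0], "roll": 0, "hand": -1},
  {"offset": [0, 0, 0], "roll": 0, "hand": -1},
])

```text
time_s: 11.52
tcp_pos: [0.5293, -0.1373, 0.1403]
tool_rot: [179.5, 0.3, 9.1]
ft_force: [-0.6, 1.5, 0.0]
grip_width: -0.0001
```

```bash
python3 -c "
from h import *
w=pickle.load(open('w_c4.pkl','rb'));knob([(w,(387,266))])
look('c5');wrist('c5')"
```

```text
tilt [-0.001 -0.332] knob sel mm [-1.000e-01 -4.730e+01  1.491e+02] res [-0.  0.]
t 11.5167 tcp sel mm [  0.4 -22.1] z 0.1403 rot [179.5   0.3   9.1] F [-0.6  1.5  0. ] grip -0.00013933457528879421
```

View pics/w_c5.png

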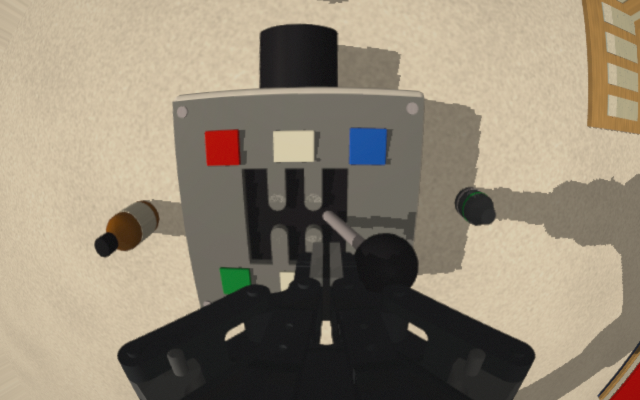

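Request:
step_arm([
  {"offset": [0.0, -0.1, 0], "roll": 0, "hand": -1},
  {"offset": [0, 0, 0], "roll": 0, "hand": -1},
  {"offset": [-0.1, 0.8, 0], "roll": 0, "hand": -1},
  {"offset": [-0.1, 0.8, 1], "roll": 0, "hand": -1},
  {"offset": [0, 0, 3], "roll": 0, "hand": -1},
])

```text
time_s: 12.08
tcp_pos: [0.5255, -0.1193, 0.1782]
tool_rot: [179.6, 0.6, 9.2]
ft_force: [0.1, 0.3, -1.0]
grip_width: -0.0001
```

Request:
step_arm([
  {"offset": [0, 0, 3], "roll": 0, "hand": -1},
  {"offset": [-2.2, -0.3, 0], "roll": 0, "hand": -1},
  {"offset": [-2.2, -1.5, 0], "roll": 0, "hand": -1},
  {"offset": [0, -3, 0], "roll": 0, "hand": -1},
  {"offset": [0, 0, 0], "roll": 0, "hand": -1},
])

```text
time_s: 12.5
tcp_pos: [0.4823, -0.1734, 0.2117]
tool_rot: [179.4, 0.2, 8.9]
ft_force: [-0.5, -0.9, -0.8]
grip_width: 0.0002
```

```bash
python3 -c "
from h import *
w=pickle.load(open('w_c5.pkl','rb'));knob([(w,(386,265))])
look('d1');wrist('d1')"
```

```text
tilt [-0.001 -0.364] knob sel mm [-1.000e-01 -5.160e+01  1.475e+02] res [0. 0.]
t 12.5 tcp sel mm [-51.7 -50.5] z 0.2117 rot [179.4   0.2   8.9] F [-0.5 -0.9 -0.8] grip 0.0001932181876488876
```

View pics/w_d1.png

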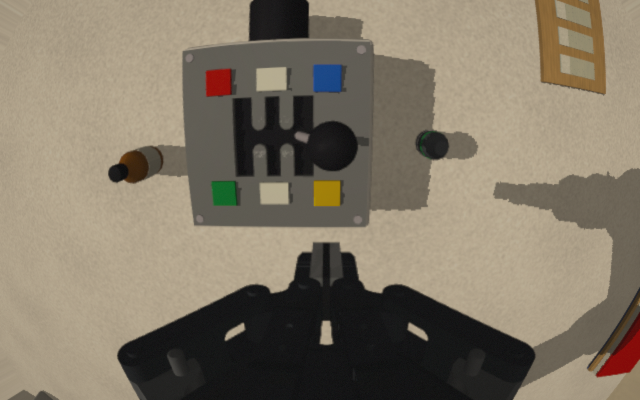

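View pics/d1.png

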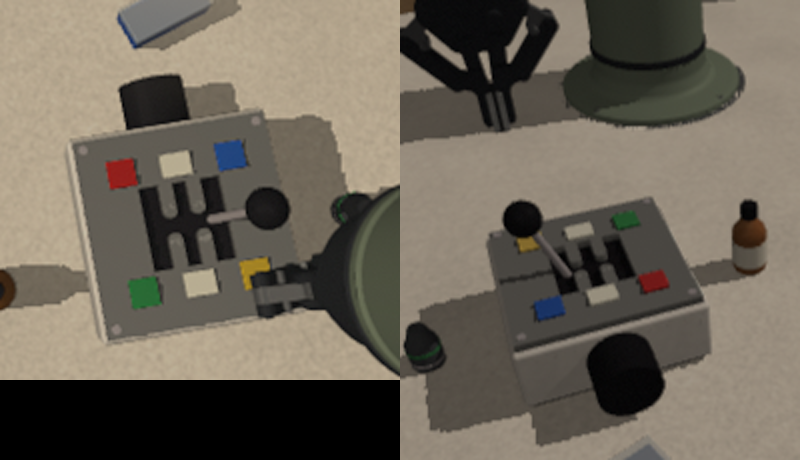

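```bash
python3 -c "
from h import *
w=pickle.load(open('w_d1.pkl','rb'));t=pickle.load(open('top_d1.pkl','rb'));knob([(w,(332,146))]);knob([(t,(443.5,254))])"
```

```text
tilt [-0.004 -0.362] knob sel mm [ -0.5 -51.3 147.6] res [0. 0.]
tilt [-0.007 -0.36 ] knob sel mm [ -1.  -51.1 147.7] res [-0. -0.]
```

Request:
step_arm([
  {"offset": [0, 0, -3], "roll": 0, "hand": -1},
  {"offset": [0, 0, -3], "roll": 0, "hand": -1},
  {"offset": [0, 0, -2.2], "roll": 0, "hand": -1},
  {"offset": [0, 0, 0], "roll": 0, "hand": -1},
  {"offset": [0.5, 0.05, 0], "roll": 0, "hand": -1},
])

```text
time_s: 13.07
tcp_pos: [0.4876, -0.1687, 0.1281]
tool_rot: [179.6, 0.4, 9.1]
ft_force: [0.3, -0.2, 0.4]
grip_width: 0.0
```

Request:
step_arm([
  {"offset": [0.5, 0.1, 0], "roll": 0, "hand": -1},
  {"offset": [0.5, 0.1, 0], "roll": 0, "hand": -1},
  {"offset": [0.4, 0.05, 0], "roll": 0, "hand": -1},
  {"offset": [0.4, 0.05, 0], "roll": 0, "hand": -1},
  {"offset": [0.4, 0.05, 0], "roll": 0, "hand": -1},
])

```text
time_s: 13.48
tcp_pos: [0.5107, -0.1659, 0.1287]
tool_rot: [179.5, 0.3, 9.1]
ft_force: [-1.5, -0.4, 1.3]
grip_width: 0.0001
```

```bash
python3 -c "
from h import *
look('d2');wrist('d2')"
```

```text
t 13.4833 tcp sel mm [-22.4 -47.4] z 0.1287 rot [179.5   0.3   9.1] F [-1.5 -0.4  1.3] grip 0.00011197180747817725
```

View pics/w_d2.png

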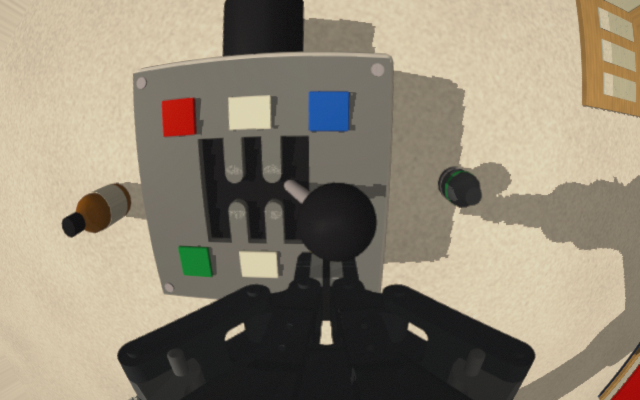

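View pics/d2.png

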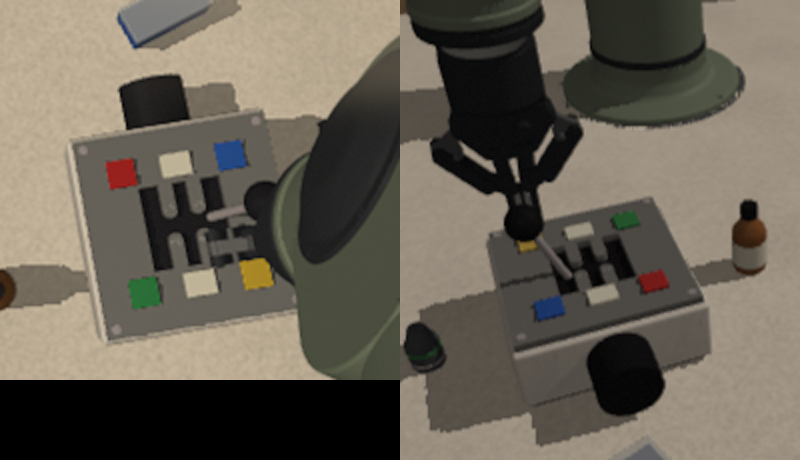

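Request:
step_arm([
  {"offset": [0.4, 0.0, 0], "roll": 0, "hand": -1},
  {"offset": [0.4, 0.05, 0], "roll": 0, "hand": -1},
  {"offset": [0.4, 0.05, 0], "roll": 0, "hand": -1},
  {"offset": [0.4, 0.05, 0], "roll": 0, "hand": -1},
  {"offset": [0.4, 0.05, 0], "roll": 0, "hand": -1},
])

```text
time_s: 14.05
tcp_pos: [0.5306, -0.1637, 0.1281]
tool_rot: [179.5, 0.3, 9.1]
ft_force: [-2.4, 2.0, -1.5]
grip_width: -0.0004
```

```bash
python3 -c "
from h import *
look('d3');wrist('d3')"
```

```text
t 14.05 tcp sel mm [ -2.5 -48.4] z 0.1281 rot [179.5   0.3   9.1] F [-2.4  2.  -1.5] grip -0.000392657003175886
```

View pics/w_d3.png

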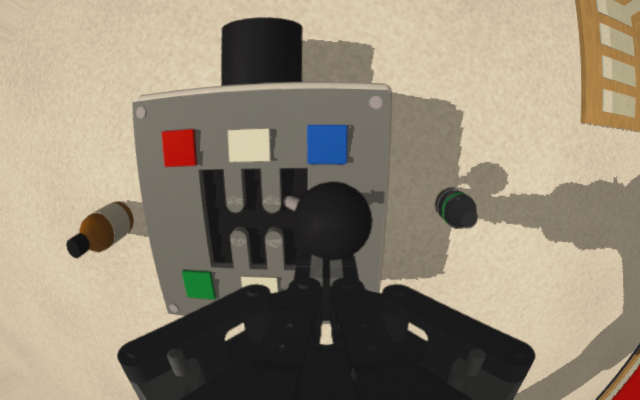

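Knob at (333,220), stem entering the blue slot. Continuing.

Request:
step_arm([
  {"offset": [0.4, 0.05, 0], "roll": 0, "hand": -1},
  {"offset": [0.4, 0.05, 0], "roll": 0, "hand": -1},
  {"offset": [0.4, 0.05, 0], "roll": 0, "hand": -1},
  {"offset": [0.4, 0.05, 0], "roll": 0, "hand": -1},
  {"offset": [0.4, 0.1, 0], "roll": 0, "hand": -1},
])

```text
time_s: 14.62
tcp_pos: [0.5506, -0.1609, 0.1281]
tool_rot: [179.5, 0.3, 9.1]
ft_force: [-1.6, -0.5, -1.5]
grip_width: 0.0002
```

```bash
python3 -c "
from h import *
look('d4');wrist('d4')"
```

```text
t 14.6167 tcp sel mm [ 17.7 -48.7] z 0.1281 rot [179.5   0.3   9.1] F [-1.6 -0.5 -1.5] grip 0.00015795019719621594
```

View pics/w_d4.png

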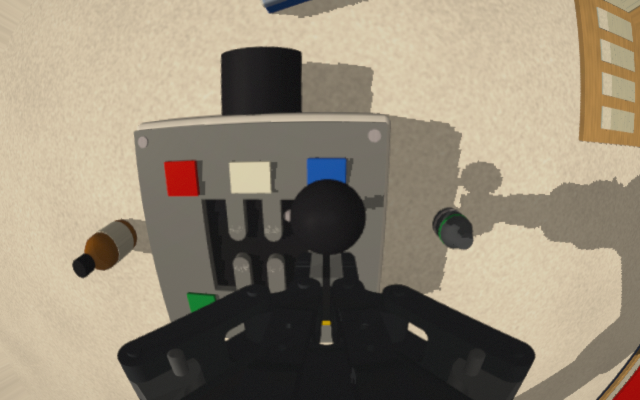

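View pics/d4.png

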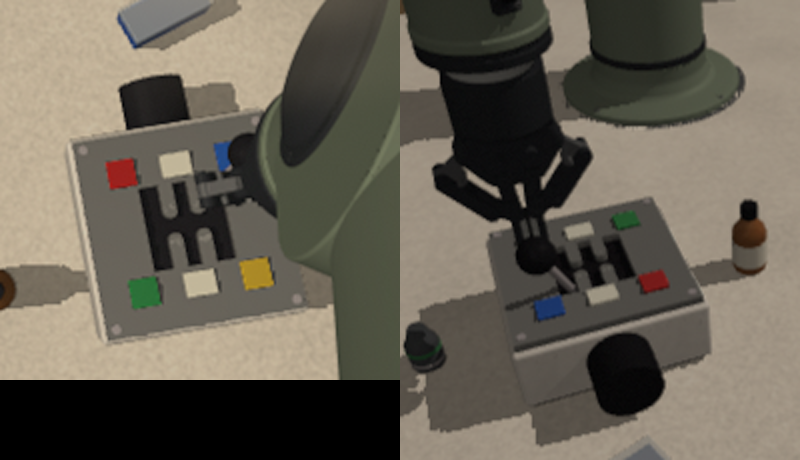

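```bash
python3 -c "
from h import *
w=pickle.load(open('w_d4.pkl','rb'));knob([(w,(328,216))]);w=pickle.load(open('scene_d4.pkl','rb'));knob([(w,(537/2-200+140,255/2+60))])"
```

```text
tilt [ 0.344 -0.363] knob sel mm [ 46.1 -48.9 140.5] res [0. 0.]
tilt [ 0.349 -0.348] knob sel mm [ 46.9 -46.8 141. ] res [0. 0.]
```

Request:
step_arm([
  {"offset": [0.3, 0.05, 0], "roll": 0, "hand": -1},
  {"offset": [0.2, 0, 0], "roll": 0, "hand": -1},
  {"offset": [0, 0, 0], "roll": 0, "hand": -1},
])

```text
time_s: 15.02
tcp_pos: [0.5555, -0.1603, 0.1282]
tool_rot: [179.5, 0.3, 9.1]
ft_force: [-1.4, 0.4, -0.1]
grip_width: -0.0001
```

Request:
step_arm([
  {"offset": [0.1, 0, 0], "roll": 0, "hand": -1},
  {"offset": [0, 0, 0], "roll": 0, "hand": -1},
])

```text
time_s: 15.18
tcp_pos: [0.5562, -0.1603, 0.1282]
tool_rot: [179.5, 0.3, 9.1]
ft_force: [-1.7, 0.7, 0.1]
grip_width: 0.0
```

Request:
step_arm([
  {"offset": [0.1, 0.05, 0], "roll": 0, "hand": -1},
  {"offset": [0, 0, 0], "roll": 0, "hand": -1},
])

```text
time_s: 15.35
tcp_pos: [0.5571, -0.1598, 0.1281]
tool_rot: [179.5, 0.3, 9.1]
ft_force: [-3.4, -0.7, -1.8]
grip_width: 0.0001
```

```bash
python3 -c "
from h import *
look('d5');wrist('d5')"
```

```text
t 15.35 tcp sel mm [ 24.4 -48.7] z 0.1281 rot [179.5   0.3   9.1] F [-3.4 -0.7 -1.8] grip 5.792125942712189e-05
```

View pics/w_d5.png

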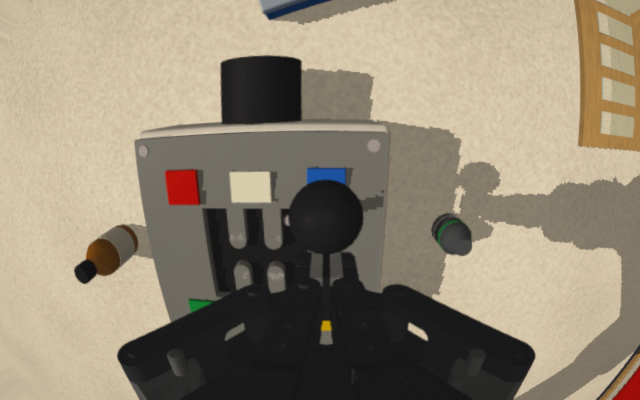

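```bash
python3 -c "
from h import *
w=pickle.load(open('w_d5.pkl','rb'));knob([(w,(326,217))]);p=np.load('pose.npy');print(wproj(w,W(p,(.051,-.047,.139))),wproj(w,W(p,(.048,-.047,.139))))"
```

```text
tilt [ 0.383 -0.363] knob sel mm [ 51.1 -48.2 138.9] res [-0.  0.]
[323.4128282  217.34351258] [323.40416866 223.50000478]
```

Request:
step_arm([
  {"offset": [0.1, 0, 0], "roll": 0, "hand": -1},
  {"offset": [0, 0, 0], "roll": 0, "hand": -1},
])

```text
time_s: 15.67
tcp_pos: [0.5581, -0.1598, 0.1281]
tool_rot: [179.5, 0.3, 9.1]
ft_force: [-3.8, -0.0, -1.0]
grip_width: -0.0001
```

Request:
step_arm([
  {"offset": [0.1, 0, 0], "roll": 0, "hand": -1},
  {"offset": [0, 0, 0], "roll": 0, "hand": -1},
])

```text
time_s: 15.83
tcp_pos: [0.5589, -0.1598, 0.128]
tool_rot: [179.5, 0.3, 9.1]
ft_force: [-5.6, -0.8, -2.6]
grip_width: -0.0001
```

Request:
step_arm([
  {"offset": [0.1, 0, 0], "roll": 0, "hand": -1},
  {"offset": [0, 0, 0], "roll": 0, "hand": -1},
])

```text
time_s: 16.0
tcp_pos: [0.5597, -0.1597, 0.1279]
tool_rot: [179.6, 0.4, 9.1]
ft_force: [-6.5, -0.0, -2.8]
grip_width: 0.0
```

```bash
python3 -c "
from h import *
look('d6');wrist('d6')"
```

```text
t 16.0 tcp sel mm [ 26.9 -49. ] z 0.1279 rot [179.6   0.4   9.1] F [-6.5 -0.  -2.8] grip 1.813493636531347e-05
```

View pics/w_d6.png

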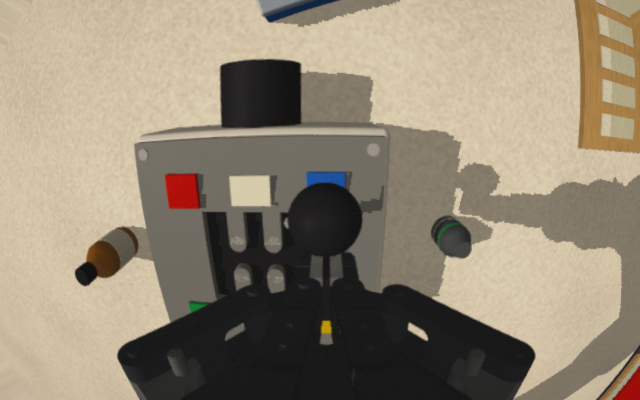

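Request:
step_arm([
  {"offset": [-0.5, -0.1, 0], "roll": 0, "hand": -1},
  {"offset": [-1.5, -0.2, 0], "roll": 0, "hand": -1},
  {"offset": [-1.5, -0.2, 2], "roll": 0, "hand": -1},
  {"offset": [-1, 0, 3.5], "roll": 0, "hand": -1},
  {"offset": [-1, 0, 3.5], "roll": 0, "hand": -1},
])

```text
time_s: 16.57
tcp_pos: [0.5043, -0.1652, 0.219]
tool_rot: [179.5, 0.3, 9.1]
ft_force: [0.1, 0.5, 0.7]
grip_width: -0.0003
```

Request:
step_arm([
  {"offset": [0, -2.5, 2], "roll": 0, "hand": -1},
  {"offset": [0, -2.5, 0], "roll": 0, "hand": -1},
  {"offset": [0, -2.5, 0], "roll": 0, "hand": -1},
  {"offset": [0, -2.5, 0], "roll": 0, "hand": -1},
  {"offset": [0, 0, 0], "roll": 0, "hand": -1},
])

```text
time_s: 16.98
tcp_pos: [0.5047, -0.2699, 0.239]
tool_rot: [179.3, 0.2, 8.9]
ft_force: [-0.6, -0.8, -0.7]
grip_width: -0.0
```

```bash
python3 -c "
from h import *
look('e1');wrist('e1')"
```

```text
t 16.9833 tcp sel mm [ -44.5 -149.3] z 0.239 rot [179.3   0.2   8.9] F [-0.6 -0.8 -0.7] grip -1.4842848319451758e-05
```

View pics/w_e1.png

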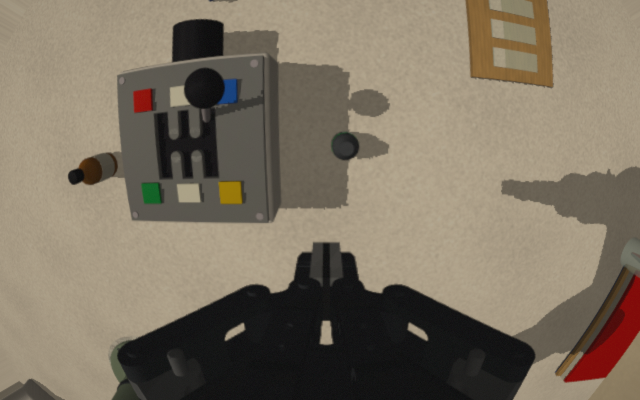

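View pics/e1.png

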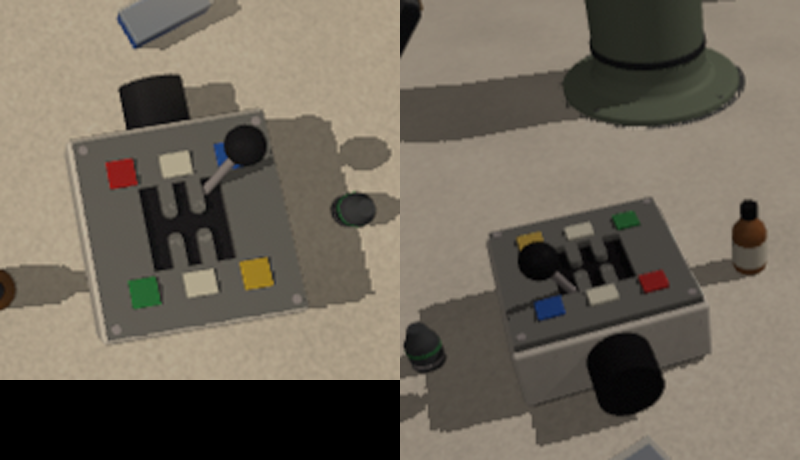

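```bash
python3 -c "
from h import *
t,s,w=[pickle.load(open(f,'rb')) for f in('top_e1.pkl','scene_e1.pkl','w_e1.pkl')]
p=np.load('pose.npy');a,b=.36,-.335
H=W(p,(.051,-.047,.139))
for d,uv,r in((t,(432.5,223),14),(s,(209.5,190.5),14),(w,(204.5,89),26)):
    g=cv2.cvtColor(d['image'],cv2.COLOR_RGB2GRAY);m=(g<45).astype(np.uint8);u,v=map(round,uv);c=m[v-r:v+r+1,u-r:u+r+1]
    c=cv2.morphologyEx(c,cv2.MORPH_OPEN,np.ones((7,7),np.uint8));q=cv2.minEnclosingCircle(cv2.findNonZero(c));uv2=np.array(q[0])+[u-r,v-r];print(uv2,q[1],'home px',(wproj(d,H) if 'c2w' in d else proj(d,H)[0]).round(1));knob([(d,uv)]);knob([(d,uv2)])
knob([(t,(432.5,223)),(s,(209.5,190.5)),(w,(204.5,89))])
"
```

```text
[432. 223.] 10.816754341125488 home px [432.1 222.6]
tilt [ 0.376 -0.356] knob sel mm [ 50.3 -47.3 139.5] res [ 0. -0.]
tilt [ 0.376 -0.349] knob sel mm [ 50.4 -46.5 139.8] res [0. 0.]
[211.5 191. ] 13.865524291992188 home px [209.  189.9]
tilt [ 0.394 -0.352] knob sel mm [ 52.8 -46.5 138.8] res [ 0. -0.]
tilt [ 0.411 -0.332] knob sel mm [ 55.3 -43.6 138.7] res [ 0. -0.]
[198.5  94. ] 28.65755844116211 home px [203.   88.9]
tilt [ 0.381 -0.363] knob sel mm [ 50.8 -48.3 138.9] res [ 0. -0.]
tilt [ 0.347 -0.327] knob sel mm [ 47.  -44.1 141.9] res [0. 0.]
tilt [ 0.382 -0.361] knob sel mm [ 51.  -47.9 139. ] res [ 0.2 -0.5 -1.  -0.5 -0.4 -0.2]
```

```bash
python3 -c "
from plant import robot;print(robot.close_job())"
```

```text
the job is handed in; nothing more can be done
None
```

The lever is home in the blue slot, and I have handed the job in; it took about 17 s of the 61 s allowed.

**Moves:** I worked with the shut fingertips only. I pushed the lever out of the middle slot to the crossway, sideways to y ≈ −52 mm, then along the blue slot (selector +x, −y) until it met its stop. It met the stop at about 7 N, after 2–4 N of resistance on the way. The first push left the knob about 4 mm short of the crossway centre, so I nudged it again before pushing sideways.

**Last checks:**
- **Lever:** the three camera views together put the knob at (51.0, −47.9) mm in the selector's frame, which is the home position over the blue tab. My hand-read centres, taken view by view, gave x from 50.3 to 52.8 mm.
- **Disagreement:** an automatic circle fit disagreed in the scene and wrist views, giving x = 55 and 47 mm. I set those two aside, judging that the fit had picked up the stem and shadow.
- **Surroundings:** the bottle, objective and slide box look unmoved in the pictures. I checked them by eye and did not measure them all again.
- **Robot:** the gripper stands about 10 cm to the side of the knob and about 10 cm above it, and the force reading is about zero.

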